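Bar over the leaf stripper's drum and hold its inspection flap at the stay mark

TASK

The leaf-stripping machine is unplugged for its drum check. With the flap still shut, turn the drum by hand: take the crank over the top and away from you, once past the red index tab above the shaft and on for a full turn until the crank arm points up at the tab the second time, and leave it there. Then lift the flap by its black bar until its yellow pointer is level with the red clip on the quadrant, and finish still holding it there so that I can put the stay pin in; leave the clip and the things round the machine as they are.

Things in the scene. Friction and masses are not known exactly. Their poses are not given: they have to be found in the camera images.
- machine (a point): Leaf stripper, a bare-metal box 188 deep x 195 wide x 170 mm high on a grey base 225 x 215 mm, fixed; a 133 mm high motor box is on its back. Point: on the table under the shaft, mid-width. x points from the front (mouth for stems) to the back, y to the side with the quadrant, z up. The crank is on the -y side, whose plate's outer face is at y = -97.5 mm.
- shaft (a point): Point on the drum shaft's axis, 105 mm above the table, in the middle plane of the crank's handle (170 mm to the -y side of the machine's mid-plane). Axes as machine; the shaft lies along y. The crank handle's centre runs round this point in the x-z plane at 50 mm radius.
- crank_handle (a point): Centre of the crank's black handle: a sleeve of 22 mm diameter, 66 mm long along the machine's y, which spins freely on its pin, so a grip on it needs no turning of the hand. The steel crank arm lies 37 to 46 mm from this point towards the machine, nothing lies on the other side. The handle is free from above all the way round.
- crank (a joint): Angle of drum and crank, rad, no stops, counts on over several turns. 0: crank arm straight up, at the red index tab; grows as the crank goes over the top towards the machine's back. It starts between -1.0 and -0.3, so it passes the tab at 0 and meets it the second time at 6.283. Stiff (0.1 N m of friction, about 2 N at the handle): it stays where it is left.
- flap_axis (a point): Middle of the flap's hinge line, 172 mm above the table and 70 mm behind machine. Axes as machine; the hinge lies along y.
- flap_bar (a point): Centre of the flap's black bar handle, 14 mm diameter, 136 mm long along the machine's y, on two stays at 62 mm either side of the centre; in the flap's frame 205 mm in front of the hinge line and 4 mm above it. 41 mm are free between bar and flap edge, and it is free from above at every angle.
- flap (a joint): Angle of the inspection flap (metal frame with a clear pane, 157 x 180 mm, 0.45 to 0.7 kg), rad. 0: shut, level on top of the machine; grows as its front edge rises, to 1.35. Nothing holds it: it falls shut when let go.
- flap_pointer (a point): Tip of the yellow pointer on the flap's left edge, 149 mm from the hinge line and 94 mm to the left of the mid-plane. x axis lies in the flap, from its front edge to the hinge.
- red_clip (a point): Outer end of the red clip (26 x 14 x 12 mm) on the steel quadrant at the machine's left, 149 mm from the hinge line and 106 mm to the left of the mid-plane: pointer and clip lie side by side when the flap is at the mark. x axis points from the clip straight to the hinge line.
- clip (a joint): Angle of the red clip about the hinge line, rad, on the same scale as flap: the marked angle, 0.50 to 0.87. Tight on the quadrant, not to be moved. The quadrant rises to 300 mm above the table, 95 to 125 mm to the +y side of the machine mid-plane (with the clip).
- pail: Small zinc pail, 91 x 94 x 116 mm, loose, right of the machine. Origin at the centre of its underside.
- clay_pot: Clay pot, 95 mm across, 85 mm high, loose, left of the machine. Origin at the centre of its underside.
- tape: Roll of brown tape lying flat, 94 x 92 x 48 mm, loose, right of the machine. Origin at the centre of its underside.
- spool: Spool of green ribbon, 83 x 75 x 40 mm, loose, right of the machine. Origin at the centre of its underside.
- secateurs: Secateurs with red grips lying flat, 40 x 179 x 14 mm, loose, in front and right of the machine. Origin at the centre of the underside.
There are look-alikes about, which are no part of the job. Leave any green look-alike of the clay_pot alone.

How it is judged:
On the way:
1. the crank has gone past the index tab and a full turn on, and points at the tab again, the flap shut (value of joint crank between 6.08319 and 6.48319 rad and value of joint flap below 0.1 rad), for 0.3 s.
At the end, for the whole second after the job is handed in: The flap's pointer stands within 0.06 rad (about 9 mm at its tip) of the red clip and at rest, carried by the fingers (over 0.8 N on the flap) and by no other thing, and the crank still points at its tab within 0.25 rad after its full turn (angle between the x axis of flap_pointer and the x axis of red_clip, either way round below 0.06 rad and velocity of joint flap between -0.1 and 0.1 rad/s and contact force between the fingers and flap above 0.8 N and value of joint crank between 6.03319 and 6.53319 rad and contact force between flap and pail below 0.3 N and contact force between flap and clay_pot below 0.3 N and contact force between flap and tape below 0.3 N and contact force between flap and spool below 0.3 N and contact force between flap and secateurs below 0.3 N); the arm keeps its last pose, push and grip.
It fails at once if the flap is opened before the drum has been turned round (value of joint flap above 0.15 rad and value of joint crank below 5.98319 rad).
It fails at once if the red clip is shifted on the quadrant (distance of red_clip from where it was at the start of the episode above 0.008 m).
It fails at once if a thing beside the machine is knocked over or shoved away (distance of any of pail, clay_pot, tape, spool, secateurs from where it was at the start of the episode above 0.03 m or angle between any of pail, clay_pot, tape, spool, secateurs's own z axis and vertical above 0.5 rad).
It also fails if it takes over 61 s, if anything falls off the work surface, if the arm or the gripper's body presses on something with over 40 N, if the wrist force passes 120 N, or if a joint passes its speed limit or range.

ROBOT

A 7-joint arm with a two-finger parallel gripper is mounted at the origin on a cart in front of the work surface, level with it; the furniture and walls round the work are solid. World frame = base frame: x ahead of the robot, y to its left, z up, the work surface at z = 0. Lengths are in m, angles in rad, forces in N, time in s.
With the tool pointing down it reaches from about 0.4 to 0.85 m from the base axis. Payload 10.4 kg.
Tool frame: the origin (TCP) lies at the very end of the fingers, on their centre line; the grasp point (between the pads) lies r.pinch_z behind it (r.pinch_z is the distance from the TCP to the grasp point, in m); z points along the fingers, x is the direction in which the jaws open and shut, and the axes are right-handed (so a half turn about z gives the same grasp; the last joint's range is limited). The gripper opens to 87 mm and grips with 3 to 60 N. Pads are 19 mm wide; open, the fingers measure 117 mm over their backs; the gripper's body (75 mm by 190 mm) begins 51 mm behind the grasp point.
Start: joints at [1.202, 0.332, -0.065, 1.46, 0.022, 1.35, -0.088], TCP at [0.212, -0.588, 0.194] pointing down, gripper open.
Joint ranges: [-2.6, 2.6], [-0.5, 2.12], [-1.47, 1.34], [0.16, 2.42], [-1.27, 4.41], [0.06, 2.06], [-2.6, 2.6]. Speed limits (rad/s): [2.22, 2.22, 2.79, 2.79, 3.14, 3.14, 3.14].

INTERFACE

Orientations are given as a unit quaternion [x, y, z, w].
In Python, from bench import r gives the robot as it stands.
- The arm moves only by the tool carry_out, never from a script. Its argument "increments" is text: rows parted by semicolons, each of 7 numbers parted by spaces: the turn, a rotation vector about the tool's x, y, z in degrees, then the shift along the tool's x, y, z in m, then the finger opening in m, from 0 to 0.087. A call has exactly 5 rows; each row is the pose to reach, as a shift and turn from the pose measured when the call began, along the tool's axes at that moment; what a row does not reach only later rows make up. A row lasts 1/8 s, in which the tool goes at most 62.5 mm and 10.7 degrees, less where a joint would pass 70% of its speed; a pose out of reach is approached as far as the arm can. A call with a gripper value outside its range is refused whole. The fingers move at their own pace and stop on an object; "squeeze" is the grip in N (left out, the last holds). Time passes only in rows, so rows that repeat a pose let the fingers close, or fill a call up. It gives the time, the measured TCP pose, the force and the opening at its end, in the units of the state.
- r.read_state(): the state, without advancing time (a new reading comes with each control period).
- r.camera(name): name is "side" or "top" or "wrist"; returns (picture, depth): 384x512x3 uint8, blue, green, red; 384x512 float32, m along the optical axis (not along the pixel's ray), 0 where there is no reading.
- r.camera_model(name): a dict with "K" (3x3 intrinsics, pixels), "extrinsics" (4x4, takes a point from camera to world coordinates). Camera axes: x right, y down, z forward; pixel columns grow to the right and rows downward; lengths in m; the calibration is good to about 2 mm. A picture is of the moment at which its call begins: read the wrist's pose just before it. camera_model takes no time and is no camera call; for the wrist camera it gives the pose at the moment of the call.
- r.close_job(): hands the job in, once; it reports no verdict.
The state is a dict: "time": time; "joint_positions": joint angles; "joint_vel": joint speeds; "joint_torque": joint torques, N m; "ee_pos": TCP position; "eef_rot": TCP orientation; "ft_force": force on the tool from outside, world axes, zero at the start; "torque": the same for the moment, N m; "width": finger opening in m.
Only numpy, scipy, OpenCV 4.12 (cv2) and the standard library are available. Lean on these libraries where they do the work, as an engineer would, in place of code of your own. Each camera call takes 0.05 s, during which the arm holds its last target.

## Working session

There is one attempt and no reset: what is moved stays moved. The work goes in short steps, Python scripts to look and compute and a tool call to move; the robot and the scene stay as the last step left them, time stands still between calls to the robot, and variables do not carry over. Pictures are saved under pics/ and viewed, and the job is handed in when it is done.

Besides the shell and the picture viewer there is one more tool, called as name(argument=value, ...) on one line, values as JSON. carry_out: Moves the arm, as the interface text tells. Its arguments: {"type":"object","properties":{"increments":{"type":"string"},"squeeze":{"type":"number"}},"required":["increments"]}

```bash
ls; mkdir -p pics; python3 - <<'E'
from bench import r
import cv2,numpy as np
s=r.read_state(); print(s, r.pinch_z)
for n in ["side","top"]:
    p,d=r.camera(n); cv2.imwrite(f"pics/{n}0.png",p); np.save(f"pics/{n}0d.npy",d); cv2.imwrite(f"pics/{n}0b.png",p)
    m=r.camera_model(n); np.savez(f"pics/{n}cam.npz",K=m["K"],E=m["extrinsics"]); print(n,m["K"],m["extrinsics"])
E
```

```text
pics
{'time': 0.0, 'joint_positions': array([ 1.20239084,  0.33284378, -0.06467635,  1.46093486,  0.02159211,
        1.34989987, -0.08851735]), 'joint_vel': array([-3.01314045e-04,  2.34307832e-05,  6.71391170e-05,  1.96398950e-03,
        1.89742424e-04, -1.13047491e-03, -9.04044260e-04]), 'joint_torque': array([ 7.77912101e-04, -6.23250747e+01,  2.52855476e-02, -3.89897275e+01,
       -6.12718030e-02,  3.97577626e-02,  1.31271231e-04]), 'ee_pos': array([ 0.21168465, -0.58760904,  0.19287454]), 'eef_rot': array([ 8.18209804e-01, -5.74919328e-01, -5.87121099e-04, -3.72713343e-04]), 'ft_force': array([0.32539122, 0.78528516, 0.00130372]), 'torque': array([-0.02550171,  0.02552451, -0.03197113]), 'width': 0.0866558019622488} 0.0187
side [[474.48902152   0.         260.1005566 ]
 [  0.         474.48902152 200.67813314]
 [  0.           0.           1.        ]] [[-0.85012593 -0.22254967  0.47723952 -0.40027588]
 [-0.52589187  0.31252246 -0.79105465  1.5108066 ]
 [ 0.02690088 -0.92347244 -0.38272051  0.88157679]
 [ 0.          0.          0.          1.        ]]
top [[368.86132622   0.         254.75854157]
 [  0.         368.86132622 186.16075912]
 [  0.           0.           1.        ]] [[-0.01573493 -0.98581884  0.1670737   0.34222058]
 [-0.99984001  0.01409147 -0.01101775  0.01599329]
 [ 0.00850719 -0.16722033 -0.98588285  1.2707323 ]
 [ 0.          0.          0.          1.        ]]
```

View pics/side0.png

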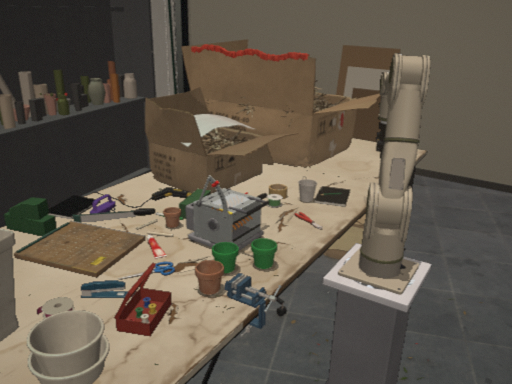

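View pics/top0.png

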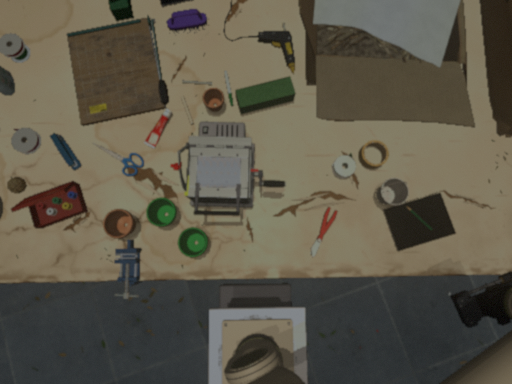

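```bash
python3 - <<'E'
import cv2,numpy as np
p=cv2.imread("pics/top0.png"); cv2.imwrite("pics/topc.png",cv2.resize(p[110:235,150:310],None,fx=4.8,fy=4.8,interpolation=cv2.INTER_CUBIC))
p=cv2.imread("pics/side0.png"); cv2.imwrite("pics/sidec.png",cv2.resize(p[160:260,160:290],None,fx=6,fy=6,interpolation=cv2.INTER_CUBIC))
E
```

```text
(no output)
```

View pics/topc.png

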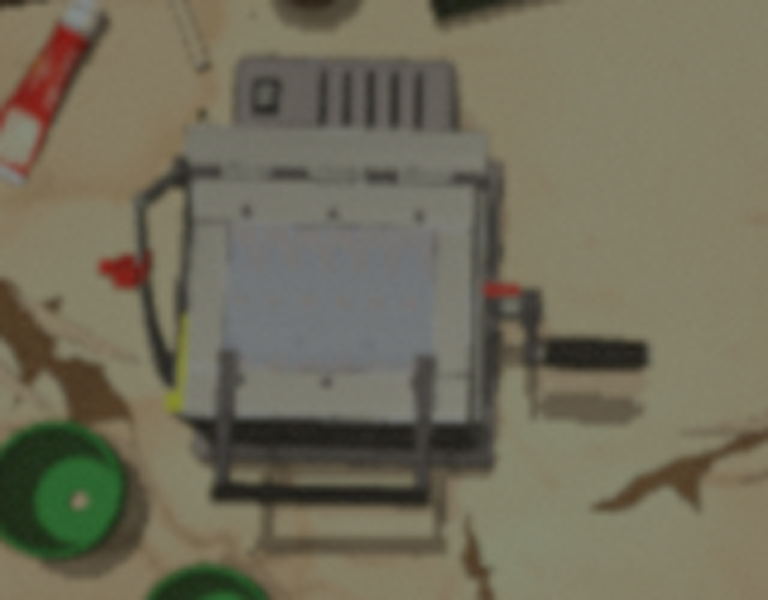

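View pics/sidec.png

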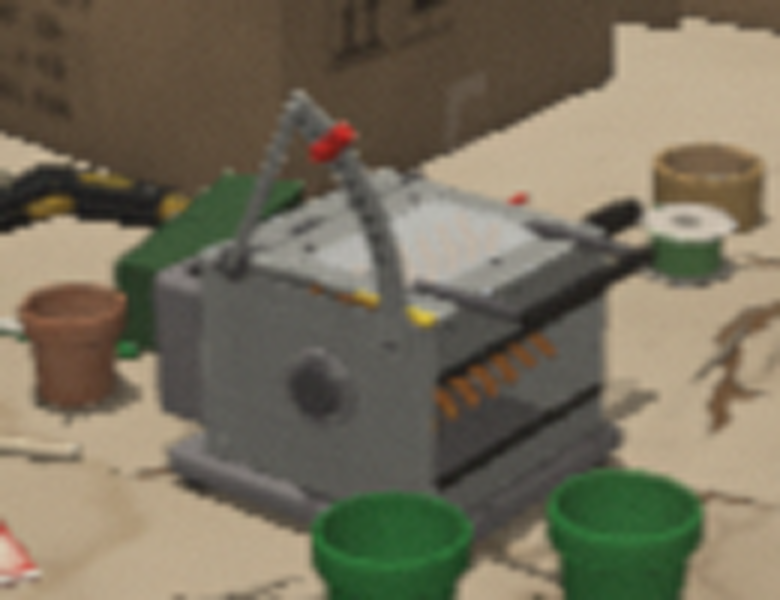

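```bash
cat > h.py <<'E'
import numpy as np,cv2
def cam(n):
    z=np.load(f"pics/{n}cam.npz"); return z["K"],z["E"]
def ray(n,u,v,K=None,E=None):
    if K is None: K,E=cam(n)
    d=E[:3,:3]@np.linalg.solve(K,[u,v,1.0]); return E[:3,3],d
def onz(n,u,v,z):
    o,d=ray(n,u,v); return o+d*(z-o[2])/d[2]
def proj(n,P):
    K,E=cam(n); q=E[:3,:3].T@(np.asarray(P)-E[:3,3]); q=K@q; return q[:2]/q[2],q[2]
E
python3 - <<'E'
from h import *
p=cv2.imread("pics/top0.png");hsv=cv2.cvtColor(p,cv2.COLOR_BGR2HSV);d=np.load("pics/top0d.npy")
f=lambda x,y:(150+x/4.8,110+y/4.8)
def mask(name,m,x0,y0,x1,y1):
    M=np.zeros_like(m);M[y0:y1,x0:x1]=m[y0:y1,x0:x1]
    ys,xs=np.nonzero(M); K,E=cam("top")
    print(name,len(xs),xs.min(),xs.max(),ys.min(),ys.max(),xs.mean(),ys.mean())
    P=np.array([ (lambda o_d:o_d[0]+o_d[1]*d[y,x])(ray("top",x,y)) for x,y in zip(xs,ys) if d[y,x]>0])
    print("  med",np.median(P,0),"z range",np.percentile(P[:,2],[5,95]))
    return M
blk=(p.max(2)<60).astype(np.uint8)
mask("handle",blk,263,178,288,190)
mask("bar",blk,192,207,242,218)
red=((hsv[...,1]>140)&((hsv[...,0]<8)|(hsv[...,0]>172))).astype(np.uint8)
mask("clip",red,168,160,184,172)
mask("tab",red,248,165,262,176)
yel=((hsv[...,1]>140)&(hsv[...,0]>20)&(hsv[...,0]<35)).astype(np.uint8)
mask("ptr",yel,180,170,195,200)
L=onz("top",*f(195,173),.172);R=onz("top",*f(487,178),.172);print("hinge",L,R)
L=onz("top",*f(213,493),.176);R=onz("top",*f(430,494),.176);print("bar",L,R, np.linalg.norm(L-R))
for z in(.13,.14,.15):
  L=onz("top",*f(545,352),z);R=onz("top",*f(648,354),z);print("handle",z,L,R,np.linalg.norm(L-R))
E
```

```text
handle 110 264 283 181 186 273.44545454545454 183.4090909090909
  med [ 0.5407173  -0.05585786  0.14928362] z range [0.14474311 0.15293615]
bar 142 195 238 209 214 216.0 212.59859154929578
  med [0.44856597 0.12113391 0.18210564] z range [0.17783973 0.18587052]
clip 45 171 180 163 169 175.82222222222222 165.95555555555555
  med [0.56850276 0.21980897 0.2831979 ] z range [0.27552004 0.28935775]
tab 11 251 257 169 171 253.54545454545453 169.8181818181818
  med [0.57943569 0.00820482 0.16691027] z range [0.16358429 0.16802447]
ptr 6 185 186 192 194 185.5 193.0
  med [0.50978705 0.21168598 0.17577647] z range [0.17243852 0.17781723]
hinge [0.65628565 0.19884518 0.172     ] [0.65048365 0.01194781 0.172     ]
bar [0.45034355 0.18433992 0.176     ] [0.44772104 0.05013752 0.176     ] 0.13422801707023654
handle 0.13 [ 0.54414998 -0.02448795  0.13      ] [ 0.54186086 -0.09190557  0.13      ] 0.0674564733640686
handle 0.14 [ 0.54237981 -0.02413308  0.14      ] [ 0.54011076 -0.0909597   0.14      ] 0.06686512977227592
handle 0.15 [ 0.54060963 -0.02377821  0.15      ] [ 0.53836065 -0.09001383  0.15      ] 0.06627378618048323
```

```bash
python3 - <<'E'
from h import *
for n,box in(("top",(168,160,184,172)),("side",(205,175,225,192))):
    p=cv2.imread(f"pics/{n}0.png");hsv=cv2.cvtColor(p,cv2.COLOR_BGR2HSV)
    red=((hsv[...,1]>140)&((hsv[...,0]<8)|(hsv[...,0]>172)))
    x0,y0,x1,y1=box; ys,xs=np.nonzero(red[y0:y1,x0:x1]); c=(xs.mean()+x0,ys.mean()+y0); print(n,len(xs),c,xs.min()+x0,xs.max()+x0,ys.min()+y0,ys.max()+y0)
    if n=="top":A=ray(n,*c)
    else:B=ray(n,*c)
def tri(A,B):
    M=np.c_[A[1],-B[1]];t=np.linalg.lstsq(M,B[0]-A[0],rcond=None)[0]
    P,Q=A[0]+A[1]*t[0],B[0]+B[1]*t[1];print(P,Q,"gap",np.linalg.norm(P-Q));return (P+Q)/2
P=tri(A,B)
yaw=-.028;H=np.array([.654,.111,.172]);ex=np.array([np.cos(yaw),np.sin(yaw),0]);ey=np.array([-np.sin(yaw),np.cos(yaw),0])
v=P-H;print("clip ang",np.arctan2(v[2],-v@ex),np.hypot(v[2],v@ex),"y",v@ey)
S=H-.070*ex-.170*ey;S[2]=.105;print("shaft",S)
# handle by depth: pixel list
d=np.load("pics/top0d.npy")
for u,v,nm in((393,193,"pail"),(372,155,"tape"),(345,167,"spool"),(122,224,"pot"),(163,213,"green"),(195,242,"green2"),(216,212,"bar")):
    o,dd=ray("top",u,v);print(nm,np.round(o+dd*d[v,u],3))
# side check of bar, handle, shaft
for nm,Q in(("bar c",H-.205*ex+[0,0,.004]),("barL",H-.205*ex+.068*ey+[0,0,.004]),("barR",H-.205*ex-.068*ey+[0,0,.004]),("handle out",S-.033*ey+.05*(np.sin(-.85)*ex+np.cos(-.85)*np.array([0,0,1]))),("hinge L",H+.09*ey)):
    print(nm,proj("side",Q)[0],proj("top",Q)[0])
E
```

```text
top 45 (np.float64(175.82222222222222), np.float64(165.95555555555555)) 171 180 163 169
side 27 (np.float64(214.77777777777777), np.float64(183.44444444444446)) 211 218 181 186
[0.56983602 0.22102856 0.27835028] [0.57075771 0.22157144 0.27867385] gap 0.0011175555069392192
clip ang 0.8872522644188562 0.137374766273593 y 0.10791338361959633
shaft [ 0.57926806 -0.05697362  0.105     ]
pail [ 0.526 -0.48   0.003]
tape [ 0.665 -0.418 -0.003]
spool [ 0.621 -0.317  0.004]
pot [0.432 0.455 0.011]
green [0.468 0.318 0.004]
green2 [0.368 0.208 0.001]
bar [0.45  0.119 0.187]
bar c [257.98938422 207.85067329] [217.15817585 212.79390689]
barL [247.64866428 213.79616104] [194.2518268  212.49500388]
barR [267.73302837 202.24847951] [240.04652298 213.092575  ]
handle out [265.14314265 195.28838058] [284.27983071 183.65468015]
hinge L [200.22553448 203.48780007] [189.93518523 145.97687839]
```

```bash
cat >> h.py <<'E'
from scipy.spatial.transform import Rotation as R
YAW=-.028
def tool(tilt=0,yaw=YAW):
    # tool x along machine x, z down; tilt: body leans to +x (back)
    ex=np.array([np.cos(yaw),np.sin(yaw),0]);up=np.array([0,0,1.])
    z=-(np.cos(tilt)*up+np.sin(tilt)*ex); x=np.cos(tilt)*ex-np.sin(tilt)*up
    return R.from_matrix(np.c_[x,np.cross(z,x),z])
def inc(s,pos,rot):
    q=R.from_quat(s["eef_rot"]); return np.degrees((q.inv()*rot).as_rotvec()), q.inv().apply(np.asarray(pos)-s["ee_pos"])
def show(s,pos,rot,fr=(1,)):
    for f in fr:
        a,b=inc(s,pos,rot);print(f,np.round(a*f,2),np.round(b*f,4))
E
python3 - <<'E'
from h import *
from bench import r
s=r.read_state(); show(s,[.541,-.069,.26],tool(),(.2,.4,.6,.8,1))
E
```

```text
0.2 [-1.000e-02  1.000e-02 -1.372e+01] [-0.0753 -0.0971 -0.0133]
0.4 [-2.000e-02  3.000e-02 -2.743e+01] [-0.1506 -0.1942 -0.0266]
0.6 [-2.000e-02  4.000e-02 -4.115e+01] [-0.2259 -0.2914 -0.04  ]
0.8 [-3.000e-02  5.000e-02 -5.487e+01] [-0.3011 -0.3885 -0.0533]
1 [-4.000e-02  6.000e-02 -6.858e+01] [-0.3764 -0.4856 -0.0666]
```

carry_out(increments="0 0 -6.5 -0.034 -0.044 -0.02 0.087; 0 0 -13 -0.068 -0.088 -0.04 0.087; 0 0 -19.5 -0.102 -0.132 -0.06 0.087; 0 0 -26 -0.136 -0.176 -0.067 0.087; 0 0 -32.5 -0.17 -0.22 -0.067 0.087", squeeze=30)

```text
time: 0.72
ee_pos: [0.3619, -0.3517, 0.2607]
eef_rot: [0.947, -0.321, -0.0, -0.0]
ft_force: [0.4, -0.3, -0.6]
width: 0.0868
```

```bash
python3 - <<'E'
from h import *
from bench import r
s=r.read_state(); print(s['ee_pos'],s['joint_positions']);show(s,[.541,-.069,.26],tool(),(1,))
E
```

```text
[ 0.36193435 -0.35170073  0.26067132] [ 0.97299705  0.05348341 -0.30291405  1.65142395  0.01580348  1.43927645
  0.01438289]
1 [-2.000e-02  0.000e+00 -3.587e+01] [-0.0299 -0.3333  0.0008]
```

carry_out(increments="0 0 -8 -0.005 -0.06 0 0.087; 0 0 -16 -0.011 -0.12 0 0.087; 0 0 -24 -0.016 -0.18 0 0.087; 0 0 -31 -0.021 -0.24 0 0.087; 0 0 -35.9 -0.027 -0.295 0 0.087")

```text
time: 1.35
ee_pos: [0.5207, -0.0992, 0.2606]
eef_rot: [1.0, -0.012, -0.0, -0.0]
ft_force: [1.4, -0.8, 0.5]
width: 0.0871
```

```bash
python3 - <<'E'
from h import *
from bench import r
s=r.read_state(); print(s['ee_pos'],s['joint_positions']);show(s,[.541,-.069,.26],tool(),(1,))
p,d=r.camera("wrist");m=r.camera_model("wrist");cv2.imwrite("pics/w1.png",p);np.savez("pics/w1cam.npz",K=m["K"],E=m["extrinsics"]);np.save("pics/w1d.npy",d)
E
```

```text
[ 0.5206666  -0.09920755  0.26063344] [ 0.64562788  0.13745879 -0.59703254  1.5786575   0.07736569  1.44941815
  0.0197537 ]
1 [-0.02  0.    0.24] [ 0.0196 -0.0307  0.0006]
```

View pics/w1.png

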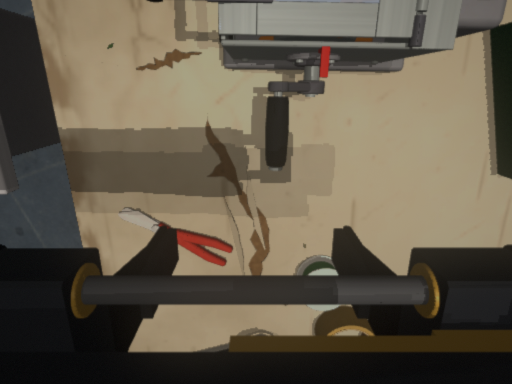

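```bash
python3 - <<'E'
from h import *
p=cv2.imread("pics/w1.png");d=np.load("pics/w1d.npy")
blk=(p.max(2)<45).astype(np.uint8);M=np.zeros_like(blk);M[95:172,255:300]=blk[95:172,255:300]
c=max(cv2.findContours(M,0,2)[0],key=cv2.contourArea);print(cv2.boundingRect(c),cv2.minAreaRect(c))
for u,v in((278,100),(277,132),(277,165),(324,50),(324,72)):
    o,dd=ray("w1",u,v);print((u,v),"depthpt",np.round(o+dd*d[v,u],4),"z.14",np.round(onz("w1",u,v,.14),4))
E
```

```text
(266, 97, 22, 70) ((276.5, 131.5), (21.0, 69.0), 0.0)
(278, 100) depthpt [ 0.5457 -0.0178  0.1516] z.14 [ 0.5465 -0.0182  0.14  ]
(277, 132) depthpt [ 0.545  -0.0466  0.1518] z.14 [ 0.5459 -0.0481  0.14  ]
(277, 165) depthpt [ 0.5454 -0.0786  0.1501] z.14 [ 0.5462 -0.081   0.14  ]
(324, 50) depthpt [0.5813 0.0217 0.1707] z.14 [0.5875 0.0248 0.14  ]
(324, 72) depthpt [0.5825 0.0049 0.1695] z.14 [0.5885 0.0061 0.14  ]
```

carry_out(increments="0 0 0.1 0.01 -0.015 0 0.087; 0 0 0.2 0.02 -0.03 0 0.087; 0 0 0.2 0.021 -0.027 0 0.087; 0 0 0.2 0.021 -0.027 0 0.087; 0 0 0.2 0.021 -0.027 0 0.087")

```text
time: 2.02
ee_pos: [0.5441, -0.0656, 0.2607]
eef_rot: [1.0, -0.008, 0.001, -0.002]
ft_force: [-0.5, -0.5, -0.7]
width: 0.087
```

```bash
cat > w.py <<'E'
from h import *
from bench import r
import sys
def snap(nm,cam="wrist"):
    m=r.camera_model(cam);s=r.read_state();p,d=r.camera(cam);cv2.imwrite(f"pics/{nm}.png",p);np.savez(f"pics/{nm}cam.npz",K=m["K"],E=m["extrinsics"]);np.save(f"pics/{nm}d.npy",d)
    return s,p,d
E
python3 - <<'E'
from w import *
s,p,d=snap("w2");print(s['ee_pos'],np.abs(s['joint_vel']).max())
s2=r.read_state();print(s2['ee_pos'])
blk=(p.max(2)<45).astype(np.uint8)
for c in cv2.findContours(blk,0,2)[0]:
    if cv2.contourArea(c)>300:print(cv2.boundingRect(c))
E
```

```text
[ 0.54411557 -0.06564352  0.26065778] 0.005451992447198771
[ 0.5441797  -0.0654052   0.26074085]
(333, 239, 179, 97)
(0, 227, 512, 157)
(243, 135, 21, 65)
(467, 48, 45, 165)
(0, 31, 47, 144)
(118, 0, 21, 49)
```

View pics/w2.png

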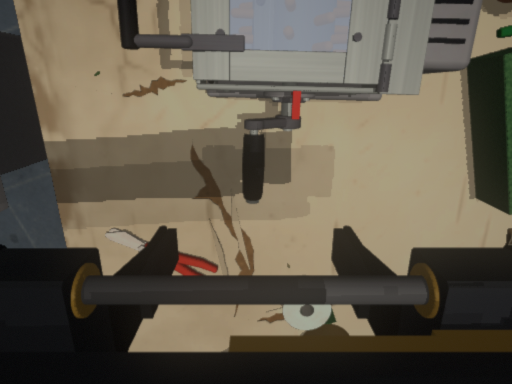

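```bash
python3 - <<'E'
from h import *
d=np.load("pics/w2d.npy")
for nm,u,v in(("h in",254,140),("h mid",254,167),("h out",253,195),("tab",297,95),("tab",297,112),("barend",128,46),("hinge",386,85),("hinge",393,15)):
    o,dd=ray("w2",u,v);print(nm,(u,v),"depthpt",np.round(o+dd*d[v,u],4),"z.14",np.round(onz("w2",u,v,.14)[:2],4),"z.172",np.round(onz("w2",u,v,.172)[:2],4))
E
```

```text
h in (254, 140) depthpt [ 0.5446 -0.0285  0.1503] z.14 [ 0.5445 -0.0301] z.172 [ 0.5446 -0.0251]
h mid (254, 167) depthpt [ 0.5441 -0.0541  0.1527] z.14 [ 0.5441 -0.0572] z.172 [ 0.5442 -0.0494]
h out (253, 195) depthpt [ 0.5426 -0.0832  0.1507] z.14 [ 0.5425 -0.0868] z.172 [ 0.5428 -0.076 ]
tab (297, 95) depthpt [0.5821 0.0121 0.1676] z.14 [0.5856 0.0115] z.172 [0.5815 0.0123]
tab (297, 112) depthpt [ 0.5824 -0.002   0.168 ] z.14 [ 0.586  -0.0041] z.172 [ 0.5818 -0.0017]
barend (128, 46) depthpt [0.4489 0.051  0.1845] z.14 [0.4329 0.0563] z.172 [0.4444 0.0525]
hinge (386, 85) depthpt [0.6528 0.019  0.1793] z.14 [0.6682 0.019 ] z.172 [0.6557 0.019 ]
hinge (393, 15) depthpt [0.6531 0.0702 0.1783] z.14 [0.6681 0.0773] z.172 [0.6556 0.0714]
```

carry_out(increments="0 0 0.4 0 0.003 0.035 0.087; 0 0 0.4 0 0.003 0.075 0.087; 0 0 0.4 0 0.003 0.112 0.087; 0 0 0.4 0 0.003 0.135 0.087; 0 0 0.4 0 0.003 0.140 0.087")

```text
time: 2.7
ee_pos: [0.5433, -0.0683, 0.1195]
eef_rot: [1.0, -0.012, -0.001, -0.002]
ft_force: [-0.2, 0.4, 0.9]
width: 0.0872
```

carry_out(increments="0 0 0 0 0 0 0; 0 0 0 0 0 0 0; 0 0 0 0 0 0 0; 0 0 0 0 0 0 0; 0 0 0 0 0 0 0", squeeze=25)

```text
time: 3.32
ee_pos: [0.5434, -0.0683, 0.1197]
eef_rot: [1.0, -0.012, -0.0, -0.002]
ft_force: [-0.6, -0.6, 0.3]
width: 0.0451
```

```bash
python3 - <<'E'
from w import *
s,p,d=snap("s1","side");print(s['ee_pos'],s['width'],s['ft_force'],R.from_quat(s['eef_rot']).as_matrix())
cv2.imwrite("pics/s1c.png",cv2.resize(p[100:260,160:330],None,fx=3.5,fy=3.5))
E
```

```text
[ 0.54335025 -0.06832194  0.11966054] 0.04511714278177223 [-0.60416431 -0.56331343  0.3433579 ] [[ 9.99711084e-01 -2.40237741e-02 -7.78679636e-04]
 [-2.40207311e-02 -9.99704590e-01  3.70639540e-03]
 [-8.67491212e-04 -3.68662011e-03 -9.99992828e-01]]
```

View pics/s1c.png

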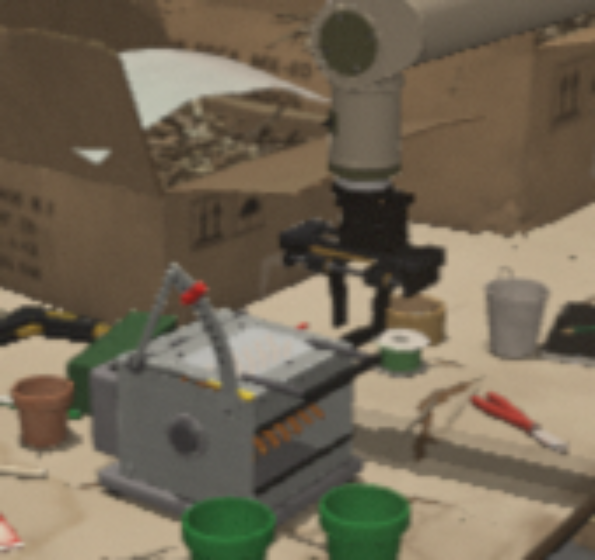

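carry_out(increments="0 0 0 0 0 0 0; 0 0 0 0 0 0 0; 0 0 0 0 0 0 0; 0 0 0 0 0 0 0; 0 0 0 0 0 0 0")

```text
time: 4.0
ee_pos: [0.5436, -0.0684, 0.1198]
eef_rot: [1.0, -0.012, -0.0, -0.002]
ft_force: [0.6, -0.7, 1.8]
width: 0.0012
```

```bash
python3 - <<'E'
from w import *
s,p,d=snap("s2","side")
cv2.imwrite("pics/s2c.png",cv2.resize(p[140:240,220:320],None,fx=6,fy=6))
s,p,d=snap("w3");print(s['ee_pos'],s['width'])
E
```

```text
[ 0.54357301 -0.06843911  0.11977755] 0.0005828876051988489
```

View pics/s2c.png

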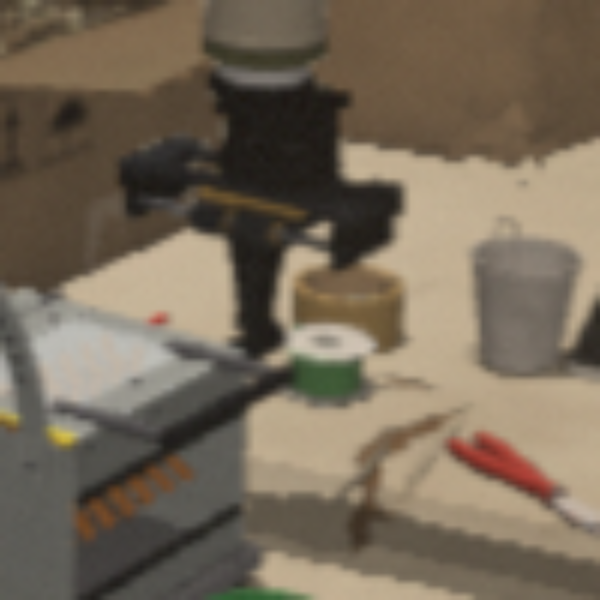

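View pics/w3.png

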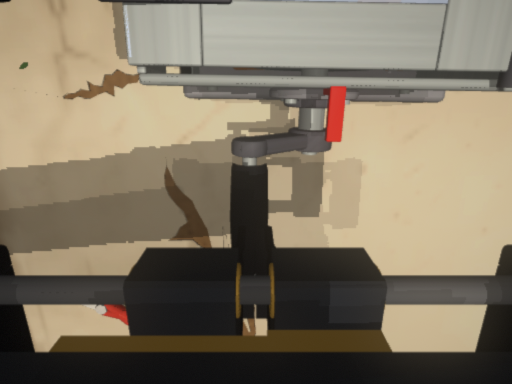

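```bash
python3 - <<'E'
from h import *
d=np.load("pics/w3d.npy")
for nm,u,v in(("arm",250,150),("h",250,175),("h",250,200),("h",250,225),("h",250,240),("f",255,250),("tab",336,110),("armtop",310,138)):
    o,dd=ray("w3",u,v);print(nm,(u,v),np.round(o+dd*d[v,u],4))
E
python3 - <<'E'
import cv2
cv2.imwrite("pics/w3c.png",cv2.resize(cv2.imread("pics/w3.png")[120:300,170:350],None,fx=3.3,fy=3.3)*2)
E
```

```text
arm (250, 150) [ 0.5427 -0.0148  0.1477]
h (250, 175) [ 0.5423 -0.0282  0.1476]
h (250, 200) [ 0.542  -0.0417  0.1492]
h (250, 225) [ 0.5416 -0.0557  0.1508]
h (250, 240) [ 0.5417 -0.0575  0.1654]
f (255, 250) [ 0.5439 -0.0727  0.1477]
tab (336, 110) [0.581  0.0059 0.1691]
armtop (310, 138) [ 0.5784 -0.0137  0.1194]
```

View pics/w3c.png

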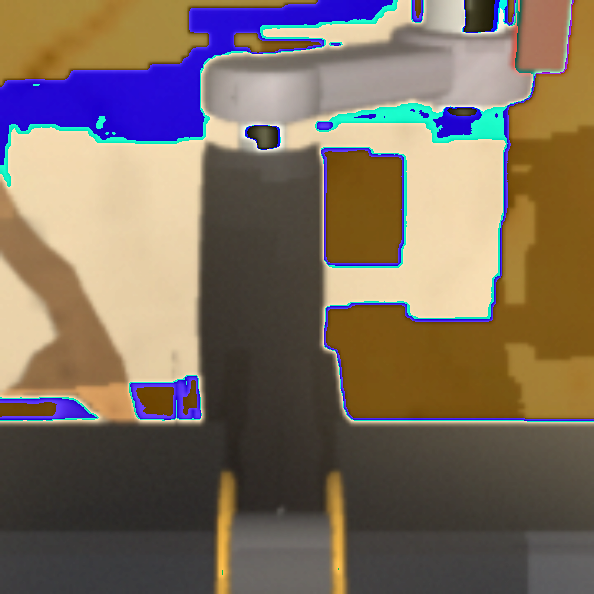

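```bash
python3 - <<'E'
from w import *
s=r.read_state();q=R.from_quat(s['eef_rot']);t=s['ee_pos'];print(t,s['width'],s['ft_force'],s['torque'])
for nm,P in(("tcp",t),("60 up",t-q.apply([0,0,.06])),("h out",[.5415,-.089,.140]),("h mid",[.542,-.056,.14])):
  print(nm,np.round(proj("side",P)[0],1),np.round(proj("top",P)[0],1),np.round(proj("w3",P)[0],1))
p=cv2.imread("pics/s2.png"); c=cv2.resize(p[165:215,240:290],None,fx=12,fy=12,interpolation=cv2.INTER_CUBIC);cv2.imwrite("pics/s2d.png",np.clip(c.astype(float)*2.2,0,255).astype(np.uint8))
E
```

```text
[ 0.54351822 -0.06844075  0.1197098 ] 0.0008482143505279233 [ 0.4922862  -0.9444024   1.92359902] [-0.18600432 -0.08564279  0.03782652]
tcp [261.9 200.7] [277.3 183.9] [254.2 223.4]
60 up [262.4 187.3] [278.7 180.4] [254.1 275. ]
h out [265.  194.8] [284.4 183.3] [251.7 267.9]
h mid [260.8 197.2] [273.8 183.3] [251.  217.9]
```

View pics/s2d.png

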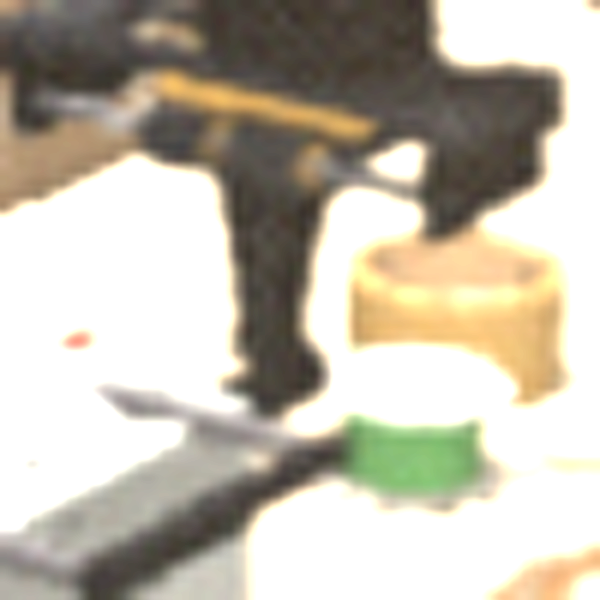

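```bash
python3 - <<'E'
from h import *
K,E=cam("w3")
s=K[0,0]
d2=np.load("pics/w2d.npy");d3=np.load("pics/w3d.npy");print(s,d2[290,60:460:20],d3[290,150:360:15])
print(np.round(d3[225:290:6,200:310:8],3))
E
```

```text
320.5272082221348 [0.08017114 0.08733079 0.08907527 0.08748794 0.08757885 0.08826765
 0.08789709 0.08826791 0.08757169 0.08780047 0.08680096 0.08683623
 0.08730657 0.08708449 0.08651174 0.08781423 0.08786316 0.08635306
 0.08792254 0.08269355] [0.07945966 0.08144328 0.08020782 0.07898393 0.08018106 0.08066995
 0.08780929 0.08759913 0.08817232 0.08065077 0.08038982 0.0794575
 0.08056173 0.07955635]
[[0.341 0.339 0.337 0.34  0.182 0.177 0.178 0.177 0.182 0.339 0.339 0.338
  0.339 0.339]
 [0.343 0.341 0.34  0.339 0.182 0.17  0.174 0.173 0.171 0.341 0.34  0.34
  0.342 0.341]
 [0.343 0.345 0.343 0.342 0.185 0.163 0.167 0.168 0.166 0.164 0.343 0.342
  0.343 0.343]
 [0.346 0.347 0.344 0.342 0.187 0.157 0.16  0.16  0.16  0.158 0.346 0.345
  0.345 0.346]
 [0.096 0.096 0.096 0.096 0.097 0.151 0.154 0.154 0.153 0.096 0.095 0.098
  0.096 0.096]
 [0.093 0.093 0.092 0.093 0.091 0.145 0.148 0.154 0.149 0.094 0.093 0.093
  0.093 0.092]
 [0.088 0.09  0.09  0.09  0.088 0.14  0.144 0.143 0.143 0.093 0.09  0.09
  0.088 0.089]
 [0.086 0.087 0.085 0.088 0.087 0.093 0.139 0.139 0.139 0.089 0.087 0.087
  0.087 0.085]
 [0.084 0.083 0.084 0.084 0.083 0.091 0.135 0.134 0.134 0.086 0.083 0.084
  0.084 0.084]
 [0.081 0.082 0.08  0.081 0.082 0.09  0.09  0.089 0.09  0.085 0.081 0.082
  0.081 0.081]
 [0.08  0.08  0.08  0.079 0.079 0.087 0.088 0.089 0.088 0.084 0.08  0.081
  0.08  0.08 ]]
```

carry_out(increments="0 0 0 0 0 0 0.05; 0 0 0 0 0 0 0.05; 0 0 0 0 0 0 0.05; 0 0 0 0 0 0 0.05; 0 0 0 0 0 0 0.05")

```text
time: 4.72
ee_pos: [0.5434, -0.0684, 0.1196]
eef_rot: [1.0, -0.012, -0.0, -0.002]
ft_force: [0.2, 0.2, -0.5]
width: 0.0422
```

```bash
python3 - <<'E'
from w import *
s,p,d=snap("w4");print(s['ee_pos'],s['width'],s['ft_force'])
s,p2,d2=snap("s4","side")
c=cv2.resize(p2[160:210,235:295],None,fx=10,fy=10,interpolation=cv2.INTER_CUBIC)
a=np.clip(c.astype(float)*2.2,0,255).astype(np.uint8);cv2.imwrite("pics/s4c.png",a)
b=cv2.resize(p[130:330,150:360],None,fx=3,fy=3);cv2.imwrite("pics/w4c.png",np.clip(b.astype(float)*2.2,0,255).astype(np.uint8))
E
```

```text
[ 0.54343287 -0.06840835  0.11962638] 0.04220297104809322 [ 0.24238847  0.20732571 -0.49614879]
```

View pics/s4c.png

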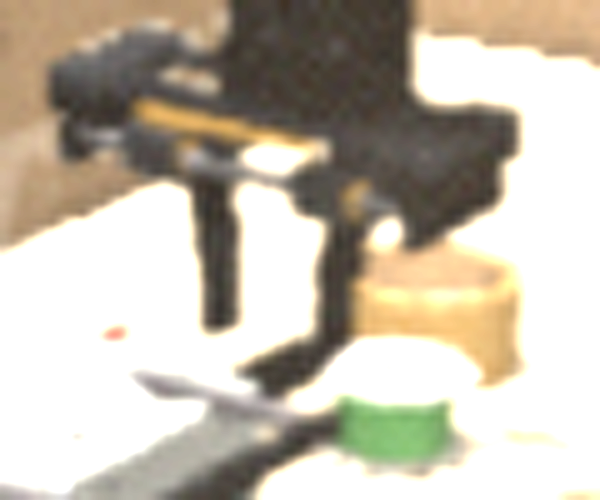

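View pics/w4c.png

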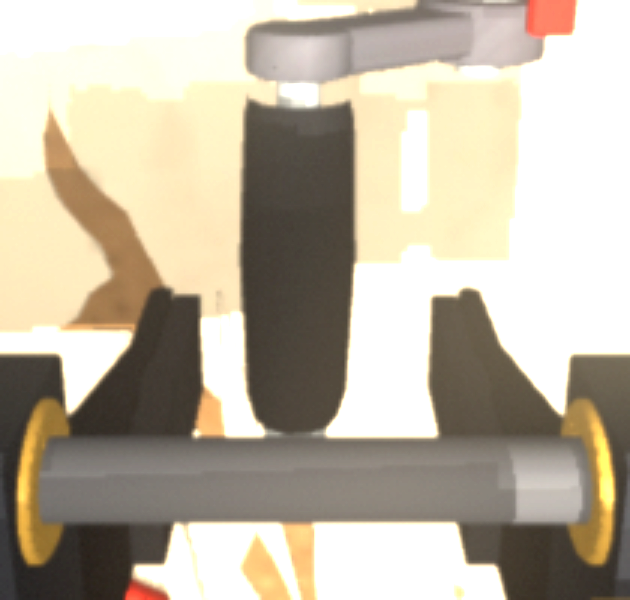

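```bash
python3 - <<'E'
from h import *
for x in(.515,.5434,.572):
  for z in(.12,.15): print(x,z,np.round(proj("side",[x,-.068,z])[0],1),np.round(proj("w4",[x,-.068,z])[0],1))
d=np.load("pics/w4d.npy")
for cx,cy in((180,310),(180,380),(450,310),(450,380),(160,300)):
    u,v=int(150+cx/3),int(130+cy/3);o,dd=ray("w4",u,v);print(u,v,np.round(o+dd*d[v,u],4))
E
```

```text
0.515 0.12 [267.7 202.2] [210.6 224.1]
0.515 0.15 [267.9 195.5] [203.6 245.8]
0.5434 0.12 [261.9 200.6] [254.2 223.1]
0.5434 0.15 [262.1 194. ] [254.1 244.7]
0.572 0.12 [256.1 199.1] [298.2 222.1]
0.572 0.15 [256.3 192.5] [305.1 243.6]
210 233 [ 0.5203 -0.057   0.1569]
210 256 [ 0.5224 -0.0606  0.175 ]
300 233 [ 0.5683 -0.0589  0.1554]
300 256 [ 0.5656 -0.0615  0.1751]
203 230 [ 0.5165 -0.0555  0.1561]
```

```bash
python3 - <<'E'
from w import *
for n in("w4","w2"):
    d=np.load(f"pics/{n}d.npy")
    o,dd=ray(n,0,0)
    for v in(226,228,230,232,234,236):
        L=[]
        for u in ((205,212,297,303) if n=="w4" else(170,174,338,342)):
            o,dd=ray(n,u,v);P=o+dd*d[v,u];L.append(np.round(P[1:],3))
        print(n,v,L)
o,dd=ray("w4",207,228);print(o+dd*(-.0589-o[1])/dd[1])
# depth in side near fingertip
d=np.load("pics/s4d.npy")
for v in range(186,200,1):
    o,dd=ray("side",256,v);print(v,np.round(o+dd*d[v,256],3))
print(r.read_state()['ee_pos'],R.from_quat(r.read_state()['eef_rot']).as_euler('xyz'))
E
```

```text
w4 226 [array([-0.056,  0.151]), array([-0.122,  0.002]), array([-0.124,  0.001]), array([-0.057,  0.151])]
w4 228 [array([-0.056,  0.153]), array([-0.058,  0.149]), array([-0.058,  0.15 ]), array([-0.057,  0.153])]
w4 230 [array([-0.055,  0.157]), array([-0.058,  0.152]), array([-0.058,  0.153]), array([-0.058,  0.154])]
w4 232 [array([-0.055,  0.159]), array([-0.057,  0.155]), array([-0.058,  0.155]), array([-0.059,  0.155])]
w4 234 [array([-0.056,  0.16 ]), array([-0.057,  0.157]), array([-0.059,  0.157]), array([-0.058,  0.158])]
w4 236 [array([-0.057,  0.16 ]), array([-0.058,  0.159]), array([-0.058,  0.16 ]), array([0.016, 0.312])]
w2 226 [array([-0.182,  0.002]), array([-0.181,  0.002]), array([-0.187,  0.   ]), array([-0.187,  0.001])]
w2 228 [array([-0.054,  0.291]), array([-0.054,  0.291]), array([-0.056,  0.291]), array([-0.19,  0.  ])]
w2 230 [array([-0.054,  0.293]), array([-0.055,  0.293]), array([-0.056,  0.293]), array([-0.056,  0.293])]
w2 232 [array([-0.054,  0.296]), array([-0.055,  0.296]), array([-0.056,  0.296]), array([-0.056,  0.297])]
w2 234 [array([-0.055,  0.298]), array([-0.056,  0.295]), array([-0.056,  0.299]), array([-0.056,  0.299])]
w2 236 [array([-0.054,  0.3  ]), array([-0.058,  0.294]), array([-0.056,  0.301]), array([-0.056,  0.301])]
[ 0.5170037  -0.0589      0.14617437]
186 [ 0.57  -0.061  0.182]
187 [ 0.568 -0.058  0.179]
188 [ 0.566 -0.055  0.176]
189 [ 0.57  -0.061  0.169]
190 [ 0.565 -0.054  0.167]
191 [ 0.568 -0.058  0.161]
192 [ 0.571 -0.063  0.154]
193 [ 0.569 -0.061  0.151]
194 [ 0.761 -0.372  0.001]
195 [ 0.749 -0.354  0.004]
196 [ 0.745 -0.347  0.002]
197 [0.512 0.031 0.177]
198 [0.504 0.043 0.178]
199 [0.499 0.051 0.178]
[ 0.5434805  -0.06843443  0.11968415] [-3.13797486e+00  5.79622529e-04 -2.41533674e-02]
```

carry_out(increments="0 0 0 -0.001 0 0.01 0.06; 0 0 0 -0.002 0 0.02 0.06; 0 0 0 -0.002 0 0.03 0.06; 0 0 0 -0.002 0 0.03 0.05; 0 0 0 -0.002 0 0.03 0.0", squeeze=25)

```text
time: 5.45
ee_pos: [0.5416, -0.0682, 0.0898]
eef_rot: [1.0, -0.012, -0.0, -0.002]
ft_force: [-1.0, 0.3, -0.2]
width: 0.047
```

carry_out(increments="0 0 0 0 0 0 0; 0 0 0 0 0 0 0; 0 0 0 0 0 0 0; 0 0 0 0 0 0 0; 0 0 0 0 0 0 0")

```text
time: 6.08
ee_pos: [0.5412, -0.0683, 0.0898]
eef_rot: [1.0, -0.012, -0.001, -0.002]
ft_force: [-5.4, 0.2, 3.1]
width: 0.021
```

```bash
cat > arc.py <<'E'
from w import *
import sys
C=np.array([.5800,-.0683,.0572])
def main(a0,step,n=5):
    s=r.read_state();q=R.from_quat(s["eef_rot"]);t=s["ee_pos"];ex=np.array([np.cos(YAW),np.sin(YAW),0]);v=t-C
    print("t",s['time'],"ang",round(float(np.arctan2(v@ex,v[2])),3),"rad",round(float(np.hypot(v@ex,v[2])),4),"y",t[1],"w",round(s['width'],4),"F",np.round(s['ft_force'],1),"rv",np.round(inc(s,t,tool(0,-.024))[0],2))
    for i in range(1,n+1):
        a=a0+step*i;P=C+.05*(np.sin(a)*ex+np.array([0,0,np.cos(a)]));print(round(a,2),np.round(inc(s,P,tool())[1],4))
main(float(sys.argv[1]),float(sys.argv[2]))
E
python3 arc.py -0.87 .2
```

```text
t 6.075 ang -0.871 rad 0.0506 y -0.0682826782667669 w 0.021 F [-5.4  0.2  3.1] rv [-0.2   0.07 -0.01]
-0.67 [ 0.0077 -0.0011 -0.0066]
-0.47 [ 0.0161 -0.001  -0.012 ]
-0.27 [ 0.0254 -0.001  -0.0156]
-0.07 [ 0.0352 -0.001  -0.0173]
0.13 [ 0.0452 -0.001  -0.017 ]
```

carry_out(increments="0 0 0 0.0077 0 -0.0066 0; 0 0 0 0.0161 0 -0.012 0; 0 0 0 0.0254 0 -0.0156 0; 0 0 0 0.0352 0 -0.0173 0; 0 0 0 0.0452 0 -0.017 0")

```text
time: 6.7
ee_pos: [0.5862, -0.07, 0.1057]
eef_rot: [1.0, -0.012, -0.002, -0.002]
ft_force: [-4.4, -3.5, -11.2]
width: 0.0214
```

```bash
python3 arc.py 0.13 .2
```

```text
t 6.7 ang 0.128 rad 0.0489 y -0.07002574815943921 w 0.0214 F [ -4.4  -3.5 -11.2] rv [-0.18  0.19 -0.03]
0.33 [ 0.01   -0.0015  0.0012]
0.53 [ 0.0191 -0.0015  0.0053]
0.73 [ 0.0272 -0.0014  0.0112]
0.93 [ 0.0339 -0.0014  0.0185]
1.13 [ 0.0391 -0.0013  0.0271]
```

carry_out(increments="0 0 0 0.01 -0.001 0.002 0; 0 0 0 0.0191 -0.001 0.006 0; 0 0 0 0.0272 -0.001 0.012 0; 0 0 0 0.0339 -0.001 0.019 0; 0 0 0 0.0391 -0.001 0.0276 0")

```text
time: 7.32
ee_pos: [0.6236, -0.0716, 0.0765]
eef_rot: [1.0, -0.013, -0.004, -0.001]
ft_force: [-12.6, -6.2, -3.0]
width: 0.0212
```

```bash
sed -i 's/.0572\]/.0565]/' arc.py; python3 arc.py 1.13 .2
```

```text
t 7.325 ang 1.141 rad 0.048 y -0.07160161919337195 w 0.0212 F [-12.6  -6.2  -3. ] rv [-0.08  0.48 -0.12]
1.33 [ 0.005  -0.0021  0.0081]
1.53 [ 0.0064 -0.002   0.0179]
1.73 [ 0.0059 -0.002   0.0279]
1.93 [ 0.0035 -0.002   0.0376]
2.13 [-0.0009 -0.002   0.0466]
```

```bash
sed -i 's/.5800,-.0683/.5788,-.0705/' arc.py; python3 arc.py 1.13 .2
```

```text
t 7.325 ang 1.15 rad 0.0491 y -0.07160161919337195 w 0.0212 F [-12.6  -6.2  -3. ] rv [-0.08  0.48 -0.12]
1.33 [0.0038 0.0002 0.0081]
1.53 [0.0053 0.0002 0.018 ]
1.73 [0.0048 0.0002 0.0279]
1.93 [0.0023 0.0002 0.0376]
2.13 [-0.002   0.0002  0.0466]
```

carry_out(increments="0 0 0 0.0038 0 0.0081 0; 0 0 0 0.0053 0 0.018 0; 0 0 0 0.0048 0 0.0279 0; 0 0 0 0.0023 0 0.0376 0; 0 0 0 -0.002 0 0.0466 0")

```text
time: 7.95
ee_pos: [0.6205, -0.0716, 0.03]
eef_rot: [1.0, -0.013, -0.005, -0.001]
ft_force: [-13.5, -1.6, 11.6]
width: 0.0213
```

```bash
python3 arc.py 2.13 .2
```

```text
t 7.95 ang 2.137 rad 0.0494 y -0.07160098458399704 w 0.0213 F [-13.5  -1.6  11.6] rv [-0.05  0.61 -0.13]
2.33 [-0.0054  0.0001  0.008 ]
2.53 [-0.0128  0.0001  0.0146]
2.73 [-0.0215  0.      0.0195]
2.93 [-0.031   0.      0.0227]
3.13 [-0.0409  0.      0.0239]
```

```bash
sed -i 's/.5788,-.0705,.0565/.5778,-.0705,.0570/' arc.py; python3 arc.py 2.13 .2
```

```text
t 7.95 ang 2.135 rad 0.0505 y -0.07160098458399704 w 0.0213 F [-13.5  -1.6  11.6] rv [-0.05  0.61 -0.13]
2.33 [-0.0064  0.0001  0.0075]
2.53 [-0.0138  0.0001  0.0141]
2.73 [-0.0225  0.0001  0.019 ]
2.93 [-0.032   0.0001  0.0222]
3.13 [-0.0419  0.      0.0234]
```

carry_out(increments="0 0 0 -0.0064 0 0.0075 0; 0 0 0 -0.0138 0 0.0141 0; 0 0 0 -0.0225 0 0.019 0; 0 0 0 -0.032 0 0.0222 0; 0 0 0 -0.0419 0 0.0234 0")

```text
time: 8.57
ee_pos: [0.5776, -0.0699, 0.0062]
eef_rot: [1.0, -0.013, -0.006, -0.001]
ft_force: [1.8, 1.3, -2.4]
width: 0.0217
```

```bash
python3 arc.py 3.13 .2
```

```text
t 8.575 ang -3.138 rad 0.0508 y -0.0698688423928772 w 0.0217 F [ 1.8  1.3 -2.4] rv [-0.1   0.64 -0.11]
3.33 [-0.0092  0.0006 -0.0015]
3.53 [-0.0188  0.0006 -0.0043]
3.73 [-0.0277  0.0006 -0.0089]
3.93 [-0.0354  0.0005 -0.0151]
4.13 [-0.0418  0.0005 -0.0228]
```

carry_out(increments="0 0.2 0 -0.0092 0.0005 -0.0015 0; 0 0.4 0 -0.0188 0.0005 -0.0043 0; 0 0.6 0 -0.0277 0.0005 -0.0089 0; 0 0.6 0 -0.0354 0.0005 -0.0151 0; 0 0.6 0 -0.0418 0.0005 -0.0228 0")

```text
time: 9.2
ee_pos: [0.5354, -0.0682, 0.0302]
eef_rot: [1.0, -0.012, -0.0, -0.001]
ft_force: [0.5, 5.4, -2.7]
width: 0.0212
```

```bash
python3 arc.py 4.13 .2
```

```text
t 9.2 ang -2.134 rad 0.0502 y -0.06817772654813488 w 0.0212 F [ 0.5  5.4 -2.7] rv [-0.15  0.05 -0.06]
4.33 [-0.0039  0.0011 -0.0082]
4.53 [-0.0067  0.0011 -0.0178]
4.73 [-0.0076  0.001  -0.0277]
4.93 [-0.0064  0.001  -0.0376]
5.13 [-0.0033  0.001  -0.0471]
```

carry_out(increments="0 0 0 -0.0039 0.001 -0.0082 0; 0 0 0 -0.0067 0.001 -0.0178 0; 0 0 0 -0.0076 0.001 -0.0277 0; 0 0 0 -0.0064 0.001 -0.0376 0; 0 0 0 -0.0033 0.001 -0.0471 0")

```text
time: 9.82
ee_pos: [0.5335, -0.068, 0.0789]
eef_rot: [1.0, -0.012, 0.001, -0.002]
ft_force: [8.9, 5.7, -7.0]
width: 0.0211
```

```bash
python3 arc.py 5.13 .2
```

```text
t 9.825 ang -1.112 rad 0.0495 y -0.06804230051759427 w 0.0211 F [ 8.9  5.7 -7. ] rv [-0.2  -0.16  0.  ]
5.33 [ 0.0036  0.0012 -0.007 ]
5.53 [ 0.0102  0.0012 -0.0145]
5.73 [ 0.0182  0.0012 -0.0206]
5.93 [ 0.0272  0.0012 -0.0249]
6.13 [ 0.0368  0.0013 -0.0274]
```

carry_out(increments="0 0 0 0.004 0.001 -0.0065 0; 0 0 0 0.0105 0.001 -0.014 0; 0 0 0 0.0183 0.001 -0.020 0; 0 0 0 0.0272 0.001 -0.024 0; 0 0 0 0.0368 0.001 -0.0264 0")

```text
time: 10.45
ee_pos: [0.57, -0.0695, 0.1057]
eef_rot: [1.0, -0.012, 0.001, -0.002]
ft_force: [0.2, 4.4, -10.1]
width: 0.0213
```

```bash
python3 arc.py 6.13 .0383
```

```text
t 10.45 ang -0.16 rad 0.0493 y -0.06946469823560661 w 0.0213 F [  0.2   4.4 -10.1] rv [-0.22 -0.13  0.03]
6.17 [ 0.0021  0.0008 -0.0009]
6.21 [ 0.004   0.0008 -0.0011]
6.24 [ 0.0059  0.0008 -0.0012]
6.28 [ 0.0078  0.0008 -0.0013]
6.32 [ 0.0098  0.0009 -0.0012]
```

carry_out(increments="0 0 0 0.003 0 0 0; 0 0 0 0.006 0 0 0; 0 0 0 0.0085 0 0 0; 0 0 0 0.0085 0 0 0; 0 0 0 0.0085 0 0 0")

```text
time: 11.08
ee_pos: [0.579, -0.0698, 0.1062]
eef_rot: [1.0, -0.012, 0.002, -0.002]
ft_force: [0.7, 2.9, -0.2]
width: 0.0207
```

```bash
python3 arc.py 6.28 0; python3 - <<'E'
from w import *
s,p,d=snap("w5");print(s['ee_pos'])
c=cv2.resize(p[0:270,150:420],None,fx=2.2,fy=2.2);cv2.imwrite("pics/w5c.png",np.clip(c.astype(float)*1.8,0,255).astype(np.uint8))
E
```

```text
t 11.075 ang 0.024 rad 0.0492 y -0.06981089761377492 w 0.0207 F [ 0.7  2.9 -0.2] rv [-0.2  -0.21  0.02]
6.28 [-0.0013  0.0007 -0.0008]
6.28 [-0.0013  0.0007 -0.0008]
6.28 [-0.0013  0.0007 -0.0008]
6.28 [-0.0013  0.0007 -0.0008]
6.28 [-0.0013  0.0007 -0.0008]
[ 0.57897587 -0.0698109   0.10615862]
```

View pics/w5c.png

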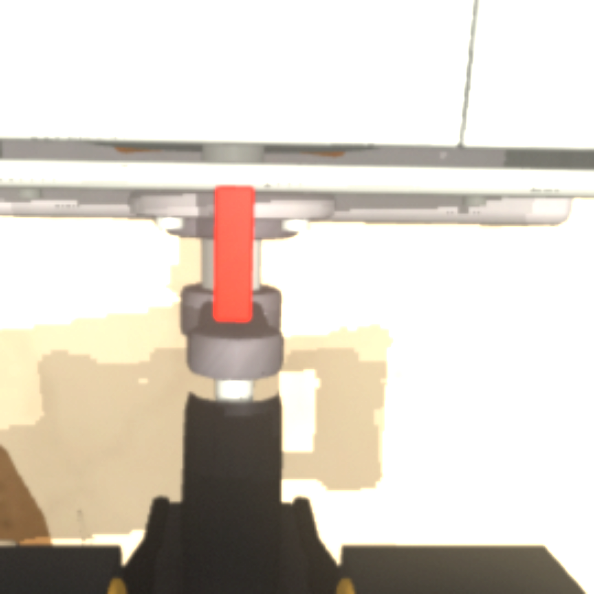

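carry_out(increments="0 0 0 0 0 0 0.087; 0 0 0 0 0 0 0.087; 0 0 0 0 0 0 0.087; 0 0 0 0 0 0 0.087; 0 0 0 0 0 -0.01 0.087")

```text
time: 11.75
ee_pos: [0.5784, -0.0699, 0.1159]
eef_rot: [1.0, -0.012, 0.001, -0.002]
ft_force: [-0.6, 0.3, 0.4]
width: 0.0634
```

```bash
python3 - <<'E'
from w import *
s=r.read_state();print(s['ee_pos'],s['width'])
# bar grasp: bar centre (.449,.117,.176) ; TCP rep = z -.0487
show(s,[.579,-.070,.30],tool());show(s,[.449,.117,.30],tool());
E
```

```text
[ 0.57841593 -0.06990243  0.11589441] 0.06339273703822934
1 [-0.22 -0.13  0.25] [ 0.001  -0.0006 -0.1841]
1 [-0.22 -0.13  0.25] [-0.1334 -0.1845 -0.1837]
```

carry_out(increments="0 0 0 0 0 -0.055 0.087; 0 0 0 0 0 -0.11 0.087; 0 0 0 -0.03 -0.04 -0.15 0.087; 0 0 0 -0.06 -0.085 -0.165 0.087; 0 0 0.2 -0.09 -0.13 -0.165 0.087")

```text
time: 12.38
ee_pos: [0.4908, 0.0634, 0.2835]
eef_rot: [1.0, -0.013, 0.003, -0.002]
ft_force: [0.5, 0.2, 0.2]
width: 0.0869
```

carry_out(increments="0 0 0 -0.025 -0.03 0 0.087; 0 0 0 -0.043 -0.054 0 0.087; 0 0 0 -0.043 -0.054 0 0.087; 0 0 0 -0.043 -0.054 0 0.087; 0 0 0 -0.043 -0.054 0 0.087")

```text
time: 13.0
ee_pos: [0.4497, 0.1177, 0.2834]
eef_rot: [1.0, -0.014, 0.003, -0.002]
ft_force: [0.4, 0.1, -0.3]
width: 0.0871
```

```bash
python3 - <<'E'
from w import *
s,p,d=snap("w6");print(s['ee_pos'],s['width'],s['joint_positions'])
cv2.imwrite("pics/w6b.png",np.clip(p.astype(float)*1.5,0,255).astype(np.uint8))
snap("top6","top");snap("s6","side")
E
```

```text
[0.44966665 0.11773238 0.2833998 ] 0.0870980965051884 [ 0.45164979 -0.03566686 -0.7699786   1.68414598 -0.0266806   1.47663476
 -0.34387435]
```

View pics/w6b.png

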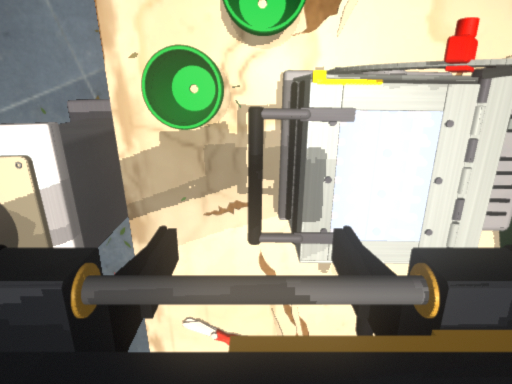

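View pics/top6.png

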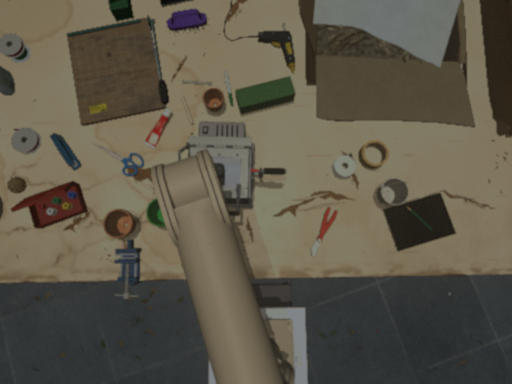

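```bash
python3 - <<'E'
from h import *
d=np.load("pics/w6d.npy")
for nm,u,v,z in(("barT",255,112,.18),("bar",255,175,.176),("barB",254,240,.176),("hinge",487,95,.172),("hinge",470,150,.172),("hinge",457,210,.172),("ptr tip",319,76,.176),("ptr end",380,81,.176)):
    o,dd=ray("w6",u,v);print(nm,np.round(o+dd*d[v,u],4),np.round(onz("w6",u,v,z),4))
p=cv2.imread("pics/w6.png");hsv=cv2.cvtColor(p,cv2.COLOR_BGR2HSV)
red=((hsv[...,1]>140)&((hsv[...,0]<8)|(hsv[...,0]>172)));red[:, :440]=0;red[80:]=0
ys,xs=np.nonzero(red);P=[]
for x,y in zip(xs,ys):
    o,dd=ray("w6",x,y);P.append(o+dd*d[y,x])
P=np.array(P);print(len(P),xs.min(),xs.max(),ys.min(),ys.max(),np.percentile(P,[3,50,97],axis=0).round(4))
t=cv2.imread("pics/top6.png");b=t.max(2)<60;b[:,:264]=0;b[:,288:]=0;b[:165]=0;b[182:]=0
ys,xs=np.nonzero(b);print("top handle",xs.mean(),ys.mean(),onz("top",xs.mean(),ys.mean(),.155))
E
```

```text
barT [0.4527 0.1814 0.1831] [0.4527 0.1812 0.18  ]
bar [0.451  0.1237 0.1843] [0.451  0.1214 0.176 ]
barB [0.4481 0.0559 0.1838] [0.4481 0.052  0.176 ]
hinge [0.6613 0.1899 0.1775] [0.6652 0.1896 0.172 ]
hinge [0.6543 0.1403 0.1781] [0.6584 0.139  0.172 ]
hinge [0.6525 0.0794 0.1771] [0.6559 0.0773 0.172 ]
ptr tip [0.5104 0.2103 0.1747] [0.5101 0.2103 0.176 ]
ptr end [0.5647 0.2045 0.1755] [0.5646 0.2045 0.176 ]
1334 445 479 17 71 [[0.5594 0.2084 0.2751]
 [0.5673 0.2209 0.2845]
 [0.5793 0.2348 0.2907]]
top handle 273.9019607843137 170.98039215686273 [ 0.57804153 -0.05639443  0.155     ]
```

carry_out(increments="0 0 0 0 0 0.05 0.06; 0 0 0.2 0 0 0.095 0.06; 0 0.2 0.2 0.001 0 0.13 0.06; 0 0.3 0.2 0.001 0 0.15 0.06; 0 0.3 0.2 0.001 0 0.156 0.06")

```text
time: 13.78
ee_pos: [0.4507, 0.1184, 0.1262]
eef_rot: [1.0, -0.016, 0.004, -0.002]
ft_force: [-0.2, 0.1, 0.4]
width: 0.0604
```

```bash
python3 - <<'E'
from w import *
s,p,d=snap("w7");print(s['ee_pos'],s['width'],s['ft_force'])
cv2.imwrite("pics/w7b.png",np.clip(p.astype(float)*1.8,0,255).astype(np.uint8))
E
```

```text
[0.45072926 0.11835937 0.12620943] 0.06038966995234896 [-0.23744796  0.14594378  0.35436209]
```

View pics/w7b.png

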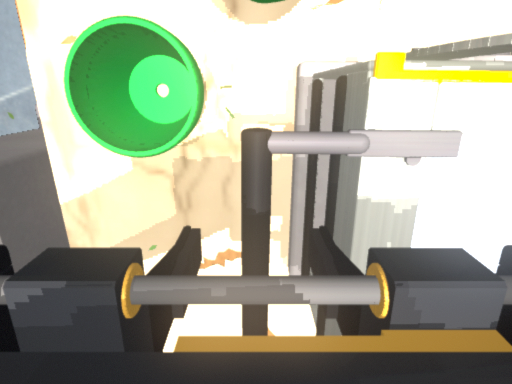

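carry_out(increments="0 0 0 0 0 0 0; 0 0 0 0 0 0 0; 0 0 0 0 0 0 0; 0 0 0 0 0 0 0; 0 0 0 0 0 0 0", squeeze=25)

```text
time: 14.45
ee_pos: [0.451, 0.1184, 0.1265]
eef_rot: [1.0, -0.016, 0.005, -0.002]
ft_force: [0.5, -0.0, 0.7]
width: 0.018
```

carry_out(increments="0 0 0 0 0 0 0; 0 0 0 0 0 0 0; 0 0 0 0 0 0 0; 0 0 0 0 0 0 0; 0 0 0 0 0 0 0")

```text
time: 15.08
ee_pos: [0.451, 0.1184, 0.1265]
eef_rot: [1.0, -0.016, 0.005, -0.002]
ft_force: [0.8, -0.3, -1.4]
width: 0.0129
```

```bash
cat > lift.py <<'E'
from w import *
import sys
Y=-.030; ex=np.array([np.cos(Y),np.sin(Y),0]);up=np.array([0,0,1.])
H=np.array([.6560,.112,.172]); G=.0487
def bar(th): return H-ex*(.205*np.cos(th)+.004*0-.004*np.sin(th))+up*(.205*np.sin(th)+.004*np.cos(th))
def main(ths,k):
    s=r.read_state();q=R.from_quat(s["eef_rot"]);z=q.apply([0,0,1]);g=s["ee_pos"]-G*z
    v=g-H;th=np.arctan2(v[2],-v@ex)-.0195
    print("t",s['time'],"grasp",np.round(g,4),"theta",round(float(th),3),"rad",round(float(np.hypot(v[2],v@ex)),4),"tilt",round(float(np.arctan2(-z@ex,-z[2])),3),"w",round(s['width'],4),"F",np.round(s['ft_force'],1),"J",np.round(s['joint_positions'],2))
    for t in ths:
        rot=tool(k*t,Y+.0);P=bar(t)+G*rot.apply([0,0,1])+np.array([0,.006,0])
        a,b=inc(s,P,rot);print(round(t,2),np.round(a,1),np.round(b,4))
main([float(x) for x in sys.argv[2:]],float(sys.argv[1]))
E
python3 lift.py .9 0.04 .08 .12 .16 .2
```

```text
t 15.075 grasp [0.4506 0.1182 0.1752] theta -0.004 rad 0.2055 tilt -0.009 w 0.0129 F [ 0.8 -0.3 -1.4] J [ 0.42  0.08 -0.8   1.93  0.07  1.15 -0.43]
0.04 [-0.2 -2.6 -0.1] [-0.0015 -0.0058 -0.0091]
0.08 [-0.2 -4.6 -0.1] [-0.0025 -0.0058 -0.0173]
0.12 [-0.2 -6.7 -0.1] [-0.0032 -0.0058 -0.0256]
0.16 [-0.2 -8.8 -0.1] [-0.0035 -0.0059 -0.034 ]
0.2 [ -0.2 -10.8  -0.1] [-0.0036 -0.0059 -0.0423]
```

carry_out(increments="0 -2 0 -0.0015 0 -0.0085 0; 0 -4 0 -0.0025 0 -0.017 0; 0 -6.2 0 -0.0032 0 -0.0255 0; 0 -8.3 0 -0.0035 0 -0.034 0; 0 -10.3 0 -0.0036 0 -0.0423 0")

```text
time: 15.7
ee_pos: [0.4471, 0.1185, 0.1687]
eef_rot: [0.996, -0.016, -0.086, -0.004]
ft_force: [3.6, 2.2, -5.4]
width: 0.0131
```

```bash
sed -i 's/+np.array(\[0,.006,0\])//' lift.py; python3 lift.py .9 0.24 .28 .32 .36 .4
```

```text
t 15.7 grasp [0.4554 0.118  0.2167] theta 0.2 rad 0.2056 tilt 0.172 w 0.0131 F [ 3.6  2.2 -5.4] J [ 0.39  0.21 -0.78  1.73  0.08  1.41 -0.44]
0.24 [-0.3 -2.5 -0. ] [-0.001   0.0002 -0.0083]
0.28 [-0.3 -4.6 -0. ] [-0.0019  0.0001 -0.0165]
0.32 [-0.3 -6.7 -0. ] [-0.0024  0.0001 -0.0248]
0.36 [-0.3 -8.7 -0. ] [-0.0026  0.0001 -0.0331]
0.4 [ -0.3 -10.8  -0. ] [-0.0025  0.     -0.0414]
```

carry_out(increments="0 -2.2 0 -0.001 0 -0.0083 0; 0 -4.3 0 -0.0019 0 -0.0165 0; 0 -6.4 0 -0.0024 0 -0.0248 0; 0 -8.5 0 -0.0026 0 -0.0331 0; 0 -10.5 0 -0.0025 0 -0.0414 0")

```text
time: 16.32
ee_pos: [0.4511, 0.1182, 0.2098]
eef_rot: [0.984, -0.015, -0.178, -0.005]
ft_force: [-1.4, 1.6, -3.1]
width: 0.013
```

```bash
python3 lift.py .85 0.44 .48 .52 .56 .6
```

```text
t 16.325 grasp [0.4682 0.1175 0.2554] theta 0.398 rad 0.2056 tilt 0.358 w 0.013 F [-1.4  1.6 -3.1] J [ 0.34  0.37 -0.76  1.52  0.09  1.67 -0.47]
0.44 [-0.3 -0.9  0. ] [ 0.0005  0.     -0.0085]
0.48 [-0.3 -2.9  0. ] [-0.0002 -0.     -0.0167]
0.52 [-0.3 -4.8  0. ] [-0.0005 -0.0001 -0.0249]
0.56 [-0.3 -6.8  0. ] [-0.0005 -0.0001 -0.0332]
0.6 [-0.3 -8.7  0. ] [-0.0002 -0.0001 -0.0413]
```

carry_out(increments="0 -1 0 0.0003 0 -0.0085 0; 0 -2.9 0 -0.0002 0 -0.0167 0; 0 -4.8 0 -0.0005 0 -0.0249 0; 0 -6.8 0 -0.0005 0 -0.0332 0; 0 -8.7 0 -0.0002 0 -0.0413 0")

```text
time: 16.95
ee_pos: [0.4648, 0.1175, 0.2489]
eef_rot: [0.967, -0.014, -0.254, -0.006]
ft_force: [-4.3, 1.2, -1.9]
width: 0.0134
```

```bash
python3 lift.py .8 0.64 .68 .72 .76 .8
python3 - <<'E'
from w import *
s,p,d=snap("s8","side")
cv2.imwrite("pics/s8c.png",cv2.resize(p[130:250,160:300],None,fx=5,fy=5,interpolation=cv2.INTER_CUBIC))
E
```

```text
t 16.95 grasp [0.4887 0.1166 0.2913] theta 0.6 rad 0.2055 tilt 0.513 w 0.0134 F [-4.3  1.2 -1.9] J [ 0.27  0.51 -0.74  1.31  0.09  1.9  -0.5 ]
0.64 [-0.2  0.   0.1] [ 0.0016 -0.0002 -0.0081]
0.68 [-0.2 -1.8  0.1] [ 0.0014 -0.0003 -0.0162]
0.72 [-0.2 -3.6  0.1] [ 0.0015 -0.0003 -0.0243]
0.76 [-0.2 -5.5  0.1] [ 0.002  -0.0003 -0.0324]
0.8 [-0.2 -7.3  0.1] [ 0.0027 -0.0004 -0.0404]
```

View pics/s8c.png

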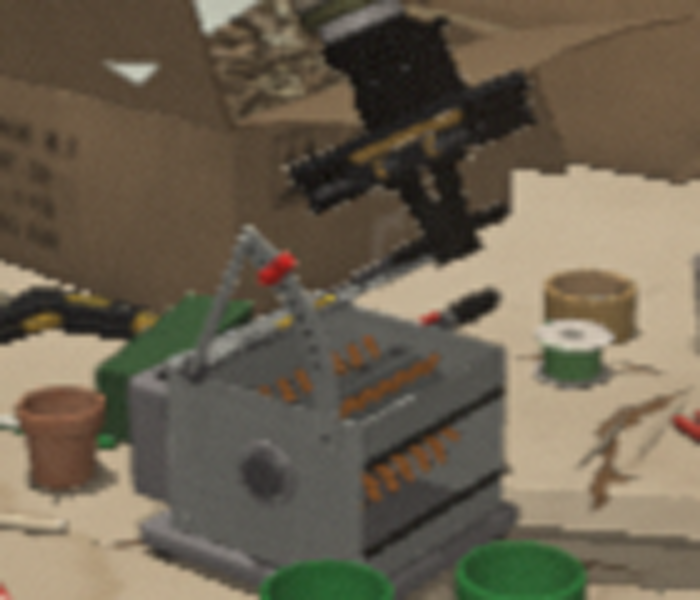

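carry_out(increments="0 -1 0 0.0014 0 -0.0081 0; 0 -2 0 0.0014 0 -0.0162 0; 0 -3 0 0.0015 0 -0.0243 0; 0 -4 0 0.0023 0 -0.0324 0; 0 -4.7 0 0.0036 0 -0.0404 0")

```text
time: 17.62
ee_pos: [0.4886, 0.1165, 0.2823]
eef_rot: [0.956, -0.014, -0.294, -0.007]
ft_force: [0.8, -0.7, -6.1]
width: 0.0132
```

```bash
python3 lift.py .72 .82 .84 .86
python3 - <<'E'
from w import *
s,p,d=snap("s9","side")
cv2.imwrite("pics/s9c.png",cv2.resize(p[160:215,190:260],None,fx=10,fy=10,interpolation=cv2.INTER_CUBIC))
s,p,d=snap("w9");cv2.imwrite("pics/w9b.png",np.clip(p.astype(float)*1.6,0,255).astype(np.uint8))
E
```

```text
t 17.625 grasp [0.516  0.1155 0.3226] theta 0.802 rad 0.2056 tilt 0.597 w 0.0132 F [ 0.8 -0.7 -6.1] J [ 0.18  0.6  -0.67  1.13  0.08  2.06 -0.51]
0.82 [-0.3  0.4  0.1] [ 0.0018 -0.0005 -0.0034]
0.84 [-0.3 -0.4  0.1] [ 0.0021 -0.0005 -0.0074]
0.86 [-0.3 -1.3  0.1] [ 0.0025 -0.0005 -0.0114]
```

View pics/s9c.png

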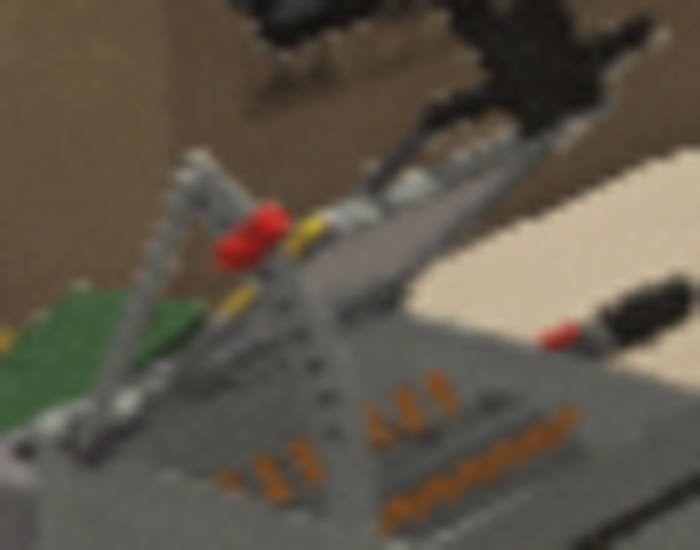

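View pics/w9b.png

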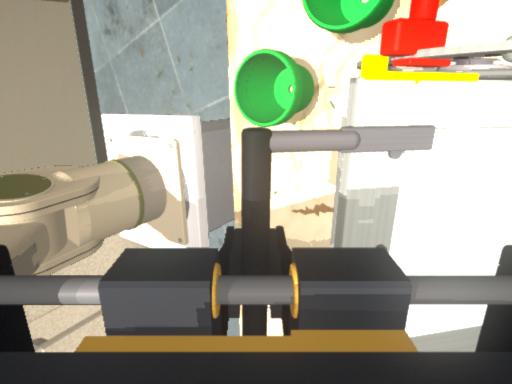

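```bash
cat > cmpa.py <<'E'
from w import *
import sys
Y=-.03;ex=np.array([np.cos(Y),np.sin(Y),0]);ey=np.array([-np.sin(Y),np.cos(Y),0]);H=np.array([.6560,.112,.172])
def ana(n,cn,box):
    p=cv2.imread(f"pics/{n}.png");d=np.load(f"pics/{n}d.npy");hsv=cv2.cvtColor(p,cv2.COLOR_BGR2HSV)
    red=((hsv[...,1]>140)&((hsv[...,0]<8)|(hsv[...,0]>172)));yel=((hsv[...,1]>140)&(hsv[...,0]>20)&(hsv[...,0]<35))
    x0,y0,x1,y1=box
    for nm,m in(("clip",red),("ptr",yel)):
        M=np.zeros_like(m);M[y0:y1,x0:x1]=m[y0:y1,x0:x1];M=cv2.erode(M.astype(np.uint8),np.ones((2,2))) if cn=="w" else M
        ys,xs=np.nonzero(M);P=[]
        for x,y in zip(xs,ys):
            o,dd=ray(n if cn=="w" else cn,x,y);P.append(o+dd*d[y,x])
        if len(P)==0: print(nm,"none");continue
        P=np.array(P)-H;a=np.arctan2(P[:,2],-P@ex);rr=np.hypot(P[:,2],P@ex);yy=P@ey
        print(n,nm,len(P),"px",xs.min(),xs.max(),ys.min(),ys.max(),"ang",np.percentile(a,[3,25,50,75,97]).round(3),"r",np.percentile(rr,[3,50,97]).round(3),"y",np.percentile(yy,[3,50,97]).round(3))
E
python3 - <<'E'
from cmpa import *
ana("w6","w",(310,10,512,90));ana("w9","w",(340,0,512,90));ana("s9","side",(205,170,230,195));ana("side0","side",(205,170,230,195))
E
```

```text
w6 clip 1216 px 446 478 18 71 ang [0.848 0.868 0.889 0.907 0.921] r [0.132 0.148 0.152] y [0.094 0.106 0.12 ]
w6 ptr 382 px 314 382 71 84 ang [0.012 0.02  0.024 0.029 0.04 ] r [0.095 0.133 0.152] y [0.088 0.09  0.097]
w9 clip 2961 px 381 450 0 66 ang [0.86  0.902 0.914 0.919 0.926] r [0.126 0.14  0.151] y [0.094 0.105 0.117]
w9 ptr 1319 px 362 478 55 83 ang [0.818 0.825 0.829 0.833 0.845] r [0.096 0.139 0.155] y [0.088 0.09  0.097]
s9 clip 26 px 211 218 181 186 ang [-0.067  0.848  0.861  0.88   0.92 ] r [0.124 0.142 0.187] y [-0.011  0.109  0.122]
s9 ptr 8 px 213 221 182 190 ang [-2.002  0.801  0.813  0.814  0.819] r [0.098 0.145 0.266] y [-0.286  0.091  0.093]
side0 clip 27 px 211 218 181 186 ang [0.042 0.848 0.865 0.879 0.913] r [0.131 0.141 0.183] y [0.009 0.11  0.12 ]
ptr none
```

```bash
python3 lift.py .655 .815 .83 .845 .862
```

```text
t 17.725 grasp [0.5161 0.1155 0.3227] theta 0.803 rad 0.2056 tilt 0.597 w 0.0131 F [-0.4 -0.3 -3.4] J [ 0.18  0.6  -0.67  1.13  0.08  2.06 -0.51]
0.81 [-0.3  3.6  0.1] [ 0.0042 -0.0005 -0.0024]
0.83 [-0.3  3.   0.1] [ 0.0045 -0.0005 -0.0053]
0.84 [-0.3  2.5  0.1] [ 0.0048 -0.0005 -0.0083]
0.86 [-0.3  1.8  0.1] [ 0.0052 -0.0005 -0.0116]
```

carry_out(increments="0 1 0 0.0015 0 -0.003 0; 0 2 0 0.0034 0 -0.006 0; 0 2 0 0.0044 0 -0.009 0; 0 1.9 0 0.0051 0 -0.0114 0; 0 1.9 0 0.0052 0 -0.0116 0")

```text
time: 18.35
ee_pos: [0.4993, 0.1161, 0.2897]
eef_rot: [0.96, -0.014, -0.278, -0.006]
ft_force: [-6.6, -1.1, 2.9]
width: 0.0129
```

carry_out(increments="0 0 0 0 0 0 0; 0 0 0 0 0 0 0; 0 0 0 0 0 0 0; 0 0 0 0 0 0 0; 0 0 0 0 0 0 0")

```text
time: 18.98
ee_pos: [0.4993, 0.1162, 0.2898]
eef_rot: [0.96, -0.014, -0.278, -0.006]
ft_force: [-3.5, -0.3, 1.2]
width: 0.0131
```

```bash
python3 lift.py .655 .862
python3 - <<'E'
from cmpa import *
s,p,d=snap("s10","side")
cv2.imwrite("pics/s10c.png",cv2.resize(p[160:215,190:260],None,fx=10,fy=10,interpolation=cv2.INTER_CUBIC))
s,p,d=snap("w10");cv2.imwrite("pics/w10b.png",np.clip(cv2.resize(p[0:150,300:512],None,fx=3.5,fy=3.5).astype(float)*1.6,0,255).astype(np.uint8))
ana("w10","w",(340,0,512,90));ana("s10","side",(205,170,230,195))
s=r.read_state();print(s['joint_positions'],s['joint_vel'])
E
```

```text
t 18.975 grasp [0.5253 0.1152 0.3309] theta 0.863 rad 0.2058 tilt 0.564 w 0.0131 F [-3.5 -0.3  1.2] J [ 0.15  0.58 -0.61  1.1   0.07  2.05 -0.48]
0.86 [-0.2 -0.   0.1] [ 0.0006 -0.0005  0.0004]
w10 clip 2464 px 364 425 0 68 ang [0.865 0.904 0.914 0.919 0.927] r [0.126 0.139 0.151] y [0.094 0.106 0.12 ]
w10 ptr 1338 px 355 460 56 83 ang [0.874 0.881 0.884 0.888 0.897] r [0.096 0.138 0.155] y [0.087 0.09  0.097]
s10 clip 26 px 211 218 181 186 ang [-0.071  0.848  0.858  0.883  0.961] r [0.126 0.144 0.189] y [-0.01   0.11   0.122]
s10 ptr 4 px 213 220 180 188 ang [0.854 0.857 0.866 0.875 0.878] r [0.106 0.152 0.158] y [0.089 0.092 0.096]
[ 0.14627702  0.58421778 -0.61122065  1.10320503  0.06806477  2.05223517
 -0.48122975] [ 0.00050165 -0.00069018  0.00029768 -0.00134558 -0.00036528 -0.00115771
  0.00072881]
```

View pics/s10c.png

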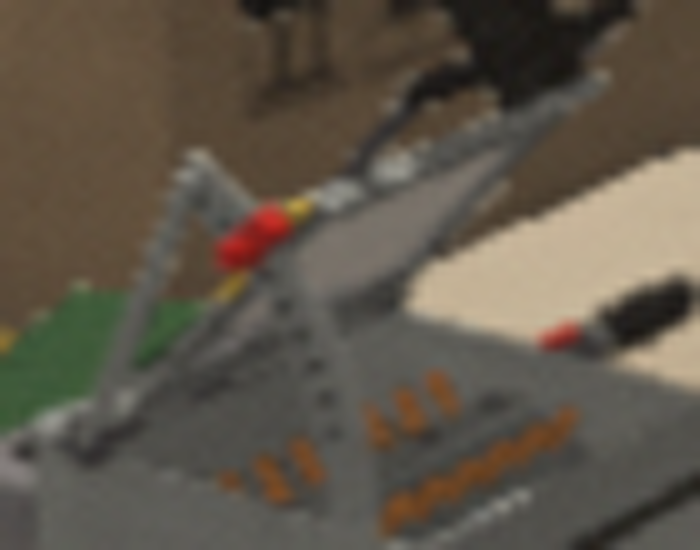

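View pics/w10b.png

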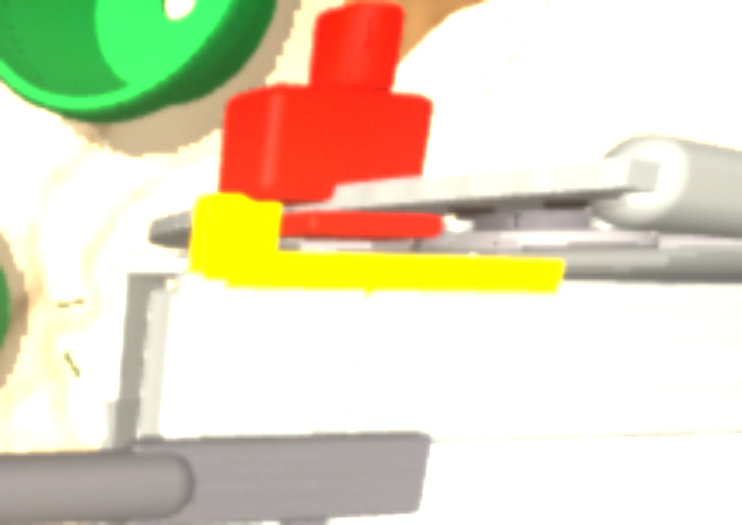

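```bash
python3 - <<'E'
from w import *
print(r.close_job()); s=r.read_state();print(s['time'],s['ee_pos'],s['width'],s['ft_force'])
E
```

```text
the job is handed in; nothing more can be done
None
the job is handed in; nothing more can be done
```

I turned the crank over the top, past the red tab and on a full turn, and left it pointing up at the tab. I then lifted the flap by its bar to the red clip and handed in at about 19 s, still gripping it. No verdict was given.

**Crank:** With the hand still on it, the wrist picture showed the crank arm in line with the red tab. After I let go, the top camera put the handle within about 3 mm of the tab, which is within about 0.06 rad.

**Flap:** By my own measurement the flap stood at about 0.86 rad and the clip at about 0.86 to 0.87 rad. The arm was at rest. The fingers were closed on the 14 mm bar at 25 N, with the opening reading 13 mm. The clip sat at the same pixels in the side view as at the start.

**Disagreements and limits:**
- **Fingertips:** Both the wrist and side cameras showed the fingertips about 30 mm short of the reported tool point. Because of this my first close on the crank handle missed; it shut above the handle and moved it by about 2 mm at most. I allowed for this from then on.
- **Clip angle:** My raw readings for the clip ran from 0.86 to 0.89 rad, slightly above its stated maximum of 0.87. I aimed for 0.862.
- **Joint 6:** It touched 2.06 rad, its range limit to the two decimals I read, during the lift. I backed it off to 2.05.
- **Loose things:** The hand stayed clear of the loose things, but I did not measure them again at the end.

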